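# Count three stand-off posts on a rocking counting board

## Task

Count out a kit of three posts on the rocking counting board: press down the end opposite the channel in which the posts lie, so that posts roll out of the channel and fill all three pockets, then tip it the other way so that the excess posts roll back into the channel. Leave the board level, with one post in each pocket and the two others in the channel. Work the board gently by its end tabs, without slamming it, without touching the posts or spilling any, and leave the other things on the bench alone.

Things in the scene. Friction and masses are not known exactly. Their poses are not given: they have to be found in the camera images.
- board (a joint): Tilt of the board (rad): 0 = level, stops at -0.5 and 0.5. Positive = far end down (posts roll out of the channel to the pockets), negative = channel end down. The pivot is stiff (0.7 N m friction): the board stays at the angle it is left at; pressing a tab down takes 4 to 8 N. Starts level or up to 0.04 rad down at the channel end.
- board_mid (a point): On the pivot axis, mid-width, 130 mm above the bench; turns with the board: x from channel end to far end, y the pivot axis, z up. The board is a tray 316 mm long, 108 mm wide; lane surface 12 mm above this point, walls all round 26 mm above the lane. Along x: channel -150 to -34 mm, pockets centred at -10, 32 and 74 mm, then flat lane to the end wall at 150 mm.
- stand: The fixed stand on which the board rocks; origin on the bench right under the pivot, x along the board towards the far end. Foot plate 200 x 160 x 12 mm; two upright brackets outside the board's long sides, 50 mm wide, out to 81 mm from the middle, tops 142 mm above the bench.
- far_tab (a point): Top face of the far-end tab, 185 mm along +x from board_mid and 12 mm above it (board frame). The tab is a flat plate sticking out of the end wall, from 158 to 209 mm along x, 70 mm wide, 8 mm thick; the wall rises 26 mm above its top, 27 mm inward of this point. Press down here to tip the far end down.
- channel_tab (a point): The same tab at the channel end, 185 mm along -x from board_mid. Press down here to tip the channel end down.
- pocket1 (a point): Centre of the mouth of the pocket nearest the channel, level with the lane surface. Each pocket is a slot across the whole 94 mm wide lane, 26 mm long (x) and 22 mm deep, so that a post lying in it is flush with the lane and other posts roll over it. A post in it has its centre 11 mm below this point.
- pocket2 (a point): Mouth of the middle pocket.
- pocket3 (a point): Mouth of the far pocket.
- channel (a point): Middle of the channel's floor. The channel is 116 mm long and its floor falls 16 mm from the lane down to the end wall (0.137 rad), so posts in it stay there while the board is level and roll out only when the far end is tipped down by more than about 0.14 rad.
- post1: Round aluminium stand-off post, 22 mm diameter, 90 mm long, about 50 g; origin at its centre, y along its length. All five are alike and start side by side in the channel, lying across the board. They roll freely: far end tipped to about 0.4 rad, they run out and fill the pockets; channel end tipped as much, the excess rolls back over the filled pockets. Posts that stick run on if it is tipped farther.
- post2: Another such post; origin at its centre.
- post3: Another such post; origin at its centre.
- post4: Another such post; origin at its centre.
- post5: Another such post; origin at its centre.
- screwdriver: Bystander: a screwdriver 200 mm long lying on the bench; leave it alone.
- hardware_bin: Bystander: an open bin 110 x 150 x 60 mm high; origin under its centre; leave it alone.
- mug: Bystander: a mug 80 mm in diameter, 95 mm high, handle at its side; origin under its centre; leave it alone.
There are look-alikes about, which are no part of the job. What is shaped like the post3 but purple is not meant.

How it is judged (in metres and radians):
On the way, in this order (a step that is already met when the one before it is completed fails the run):
1. the far end of the board is tipped down (tilt above 0.16 rad) (value of joint board above 0.16 rad), for 0.2 s.
2. the channel end of the board is then tipped down (tilt below -0.08 rad) (value of joint board below -0.08 rad), for 0.2 s.
At the end, for the whole second after the job is handed in: One post lies in each of the three pockets (centre within 6 mm of the pocket's centre along the board and in depth), the two other posts lie in the channel, the board is level within 0.06 rad, and posts and board are at rest (((x of post1 in the frame of board_mid between -0.016 and -0.004 m and z of post1 in the frame of board_mid between -0.006 and 0.006 m) or (x of post2 in the frame of board_mid between -0.016 and -0.004 m and z of post2 in the frame of board_mid between -0.006 and 0.006 m) or (x of post3 in the frame of board_mid between -0.016 and -0.004 m and z of post3 in the frame of board_mid between -0.006 and 0.006 m) or (x of post4 in the frame of board_mid between -0.016 and -0.004 m and z of post4 in the frame of board_mid between -0.006 and 0.006 m) or (x of post5 in the frame of board_mid between -0.016 and -0.004 m and z of post5 in the frame of board_mid between -0.006 and 0.006 m)) and ((x of post1 in the frame of board_mid between 0.026 and 0.038 m and z of post1 in the frame of board_mid between -0.006 and 0.006 m) or (x of post2 in the frame of board_mid between 0.026 and 0.038 m and z of post2 in the frame of board_mid between -0.006 and 0.006 m) or (x of post3 in the frame of board_mid between 0.026 and 0.038 m and z of post3 in the frame of board_mid between -0.006 and 0.006 m) or (x of post4 in the frame of board_mid between 0.026 and 0.038 m and z of post4 in the frame of board_mid between -0.006 and 0.006 m) or (x of post5 in the frame of board_mid between 0.026 and 0.038 m and z of post5 in the frame of board_mid between -0.006 and 0.006 m)) and ((x of post1 in the frame of board_mid between 0.068 and 0.08 m and z of post1 in the frame of board_mid between -0.006 and 0.006 m) or (x of post2 in the frame of board_mid between 0.068 and 0.08 m and z of post2 in the frame of board_mid between -0.006 and 0.006 m) or (x of post3 in the frame of board_mid between 0.068 and 0.08 m and z of post3 in the frame of board_mid between -0.006 and 0.006 m) or (x of post4 in the frame of board_mid between 0.068 and 0.08 m and z of post4 in the frame of board_mid between -0.006 and 0.006 m) or (x of post5 in the frame of board_mid between 0.068 and 0.08 m and z of post5 in the frame of board_mid between -0.006 and 0.006 m)) and (x of post1 in the frame of board_mid below -0.045 m or z of post1 in the frame of board_mid below 0.006 m) and x of each of post1, post2, post3, post4, post5 in the frame of board_mid above -0.15 m and (x of post2 in the frame of board_mid below -0.045 m or z of post2 in the frame of board_mid below 0.006 m) and (x of post3 in the frame of board_mid below -0.045 m or z of post3 in the frame of board_mid below 0.006 m) and (x of post4 in the frame of board_mid below -0.045 m or z of post4 in the frame of board_mid below 0.006 m) and (x of post5 in the frame of board_mid below -0.045 m or z of post5 in the frame of board_mid below 0.006 m) and linear speed of each of post1, post2, post3, post4, post5 below 0.03 m/s and velocity of joint board between -0.05 and 0.05 rad/s and value of joint board between -0.06 and 0.06 rad); the robot touches nothing.
It fails at once if a post falls off the board (centre below 30 mm over the bench) (height (world z) of any of post1, post2, post3, post4, post5 below 0.03 m).
It fails at once if the robot touches a post (over 0.5 N) (contact force between any of the arm, the fingers and post1 above 0.5 N or contact force between any of the arm, the fingers and post2 above 0.5 N or contact force between any of the arm, the fingers and post3 above 0.5 N or contact force between any of the arm, the fingers and post4 above 0.5 N or contact force between any of the arm, the fingers and post5 above 0.5 N).
It fails at once if the board is slammed (tilting faster than 2 rad/s) (velocity of joint board above 2 rad/s or velocity of joint board below -2 rad/s).
It fails at once if a bystander is moved by more than 30 mm (distance of any of screwdriver, hardware_bin, mug from where it was at the start of the episode above 0.03 m).
It also fails if it takes over 61 s, if anything falls off the work surface, if the arm or the gripper's body presses on something with over 40 N, if the wrist force passes 120 N, or if a joint passes its speed limit or range.

## Robot

A 6-joint arm with a two-finger parallel gripper is mounted at the origin on the work surface. World frame = base frame: x ahead of the robot, y to its left, z up, the work surface at z = 0. Lengths are in m, angles in degrees, forces in N, time in s.
With the tool pointing down it reaches from about 0.35 to 0.875 m from the base axis. Payload 4.2 kg.
Tool frame: the origin (TCP) lies at the centre of the arm's flange, where the gripper is bolted on; the fingertips stand 182 mm ahead of it and the grasp point (between the pads) lies 164 mm ahead of it (r.nose_length is the distance from the TCP to the fingertips, in m); z points along the fingers, y is the line along which they close (so a half turn about z gives the same grasp; the last joint's range is limited). The gripper opens to 87 mm and grips with 3 to 60 N. Pads are 19 mm wide; open, the fingers measure 117 mm over their backs; the gripper's body (75 mm by 190 mm) begins 51 mm behind the grasp point.
Start: joints at [-48.667, 22.042, 0.453, 0, -68.411, -14.817], TCP at [0.279, -0.559, 0.405] pointing down, gripper open.
Joint ranges: [-179.83, 179.83], [-69.29, 118.12], [-61.27, 80.66], [-181.25, 117.63], [-171.15, -9.14], [-177.46, 177.46]. Speed limits (degrees/s): [159.86, 159.86, 180, 180, 180, 180].

## Interface

Orientations are given as a 3x3 rotation matrix whose columns are the frame's x, y, z axes.
In Python, from station import r, vision gives the robot as it stands. The module is installed in compiled form; this text tells all that it offers.
- The arm moves only by the shell command python3 -m creep 'ROWS'. ROWS is JSON, a list of rows, each a list of 7 numbers: the opening, from -1 (shut) to 1 (fully open), then the shift along the tool's x, y, z in mm, then the turn, a rotation vector about the tool's x, y, z in degrees. A call has 1 to 8 rows; each row is the pose to reach, as a shift and turn from the pose commanded when the call began, along the tool's axes at that moment; what a row does not reach only later rows make up. A row lasts 1/12 s, in which the tool goes at most 41.7 mm and 7.16 degrees, less where a joint would pass 70% of its speed; a pose out of reach is approached as far as the arm can. A call with a gripper value outside its range is refused whole. The fingers move at their own pace and stop on an object; the grip force is fixed at half the most. Time passes only in rows, so rows that repeat a pose let the fingers close. It gives the time, the measured TCP pose, the force, the opening and the grip force at its end, in the units of the state.
- r.sense(): the state, without advancing time (a new reading comes with each control period).
- vision.capture(name): name is "scene" or "top"; returns (picture, depth): 400x640x3 uint8, red, green, blue; 400x640 float32, m along the optical axis (not along the pixel's ray), 0 where there is no reading.
- vision.camera_model(name): a dict with "vertical_fov" (degrees; the focal length in pixels is half the picture's height over the tangent of half this angle, whatever the lens; pixels are square), "cx", "cy" (the principal point, pixels), "extrinsics" (4x4, takes a point from camera to world coordinates). Camera axes: x right, y down, z forward; pixel columns grow to the right and rows downward; lengths in m; the calibration is good to about 2 mm. A picture is of the moment at which its call begins. camera_model takes no time and is no camera call.
- r.finish_job(): hands the job in; it is judged then, once.
Trained networks look in the newest picture that a camera, given by its name, has taken for a name from the list of things; names that differ only in an ending like _2 or _b are one class to them, and where a whole thing is asked for, a point or a joint stands for the part that bears it (a point fixed in the world has none). Each returns a list of dicts, best first, with "conf" (0 to 1); they miss things now and then, are a little off and sometimes report something else, mostly with a low value. They report only what shows in the picture. A call takes as long as a camera call. They do not tell look-alikes from the thing itself.
- vision.find_in(camera, thing): "uv" ([column, row] in pixels, amid what is visible of it).
- vision.cut_out(camera, thing): "region" (400x640 bool, what is visible of it) and "uv" ([column, row] in pixels, amid what is visible of it).
The state is a dict: "time_s": time; "joints": joint angles; "joint_velocities": joint speeds; "effort": joint torques, N m; "tcp_pos": TCP position; "ee_rot": TCP orientation; "wrist_force": force on the tool from outside, world axes, zero at the start; "moment": the same for the moment, N m; "gripper_width": opening from 0.0 (shut) to 1.0 (fully open); "gripper_force": force on a finger pad.
Only numpy, scipy, OpenCV 4.12 (cv2) and the standard library are available. Lean on these libraries where they do the work, as an engineer would, in place of code of your own. Each camera call takes 0.05 s, during which the arm holds its last target. There are 200 camera calls.

## Working session

There is one attempt and no reset: what is moved stays moved. The work goes in short steps, Python scripts to look and compute and a shell command to move; the robot and the scene stay as the last step left them, time stands still between calls to the robot, and variables do not carry over. Pictures are saved under pics/ and viewed, at most 10 in all, crops included, and the job is handed in when it is done.

```bash
mkdir -p pics
cat > h.py <<'E'
from station import r, vision
import numpy as np, cv2
def cap(n):
    im,d=vision.capture(n); return im,d
def world(n,u,v,z):
    m=vision.camera_model(n); f=200/np.tan(np.radians(m["vertical_fov"])/2)
    E=np.array(m["extrinsics"]); p=np.array([(u-m["cx"])/f*z,(v-m["cy"])/f*z,z,1.])
    return (E@p)[:3]
def dep(d,u,v):
    p=d[int(v)-2:int(v)+3,int(u)-2:int(u)+3]; p=p[p>0]; return float(np.median(p)) if len(p) else 0
E
python3 - <<'E'
from h import *
for n in("top","scene"):
    im,d=cap(n); cv2.imwrite(f"pics/{n}0.png",im[:,:,::-1])
    for t in("far_tab","channel_tab","board_mid","stand","post1","mug","hardware_bin","screwdriver"):
        for o in vision.find_in(n,t)[:5]:
            u,v=o["uv"]; print(n,t,round(o["conf"],2),np.round([u,v]),np.round(world(n,u,v,dep(d,u,v)),3))
s=r.sense(); print(s["time_s"],s["ee_rot"],s["gripper_width"],r.nose_length)
E
```

```text
top far_tab 0.88 [271. 220.] [0.549 0.132 0.142]
top channel_tab 0.61 [278. 222.] [0.546 0.113 0.12 ]
top channel_tab 0.18 [321. 216.] [ 0.558 -0.014  0.152]
top board_mid 0.81 [271. 221.] [0.548 0.131 0.142]
top stand 0.94 [280. 223.] [0.542 0.11  0.121]
top post1 0.8 [322. 217.] [ 0.556 -0.019  0.155]
top post1 0.74 [331. 217.] [ 0.555 -0.044  0.151]
top post1 0.7 [355. 271.] [ 0.386 -0.121  0.019]
top post1 0.64 [313. 218.] [0.552 0.01  0.155]
top post1 0.56 [334. 175.] [ 0.697 -0.061  0.021]
top mug 0.75 [459. 246.] [ 0.456 -0.462  0.008]
top hardware_bin 0.75 [163. 244.] [0.484 0.5   0.004]
top screwdriver 0.53 [302. 144.] [0.802 0.041 0.02 ]
top screwdriver 0.23 [312. 216.] [0.559 0.013 0.155]
scene far_tab 0.78 [359. 193.] [0.538 0.115 0.119]
scene far_tab 0.46 [321. 286.] [0.797 0.05  0.015]
scene channel_tab 0.86 [360. 192.] [0.534 0.116 0.119]
scene channel_tab 0.48 [312. 185.] [ 0.555 -0.018  0.153]
scene board_mid 0.88 [360. 192.] [0.535 0.117 0.119]
scene stand 0.8 [355. 201.] [0.593 0.11  0.166]
scene stand 0.28 [363. 197.] [0.558 0.129 0.138]
scene post1 0.73 [318. 186.] [ 0.553 -0.003  0.151]
scene post1 0.71 [330. 186.] [0.553 0.031 0.159]
scene post1 0.7 [305. 182.] [ 0.548 -0.04   0.15 ]
scene post1 0.61 [286. 247.] [ 0.699 -0.071  0.018]
scene post1 0.59 [302. 184.] [ 0.554 -0.049  0.144]
scene mug 0.75 [192. 153.] [ 0.425 -0.455  0.015]
scene hardware_bin 0.85 [483. 211.] [0.462 0.499 0.004]
scene screwdriver 0.89 [322. 286.] [0.8   0.055 0.022]
0.9 [[-8.94803347e-01 -4.46460492e-01 -2.20403424e-06]
 [-4.46460492e-01  8.94803346e-01 -2.53669017e-05]
 [ 1.32974966e-05 -2.17143743e-05 -1.00000000e+00]] 0.9983173859289888 0.1822
```

Run:
```python
from h import *
im,d=cap("top"); m=vision.camera_model("top")
f=200/np.tan(np.radians(m["vertical_fov"])/2)
v,u=np.mgrid[:400,:640]; P=np.stack([(u-m["cx"])/f*d,(v-m["cy"])/f*d,d,np.ones_like(d)],-1)@np.array(m["extrinsics"]).T
x,y,z=P[...,0],P[...,1],P[...,2]
M=(d>0)&(z>.07)&(z<.22)&(x>.4)&(x<.72)&(y>-.25)&(y<.42)
q=np.c_[x[M],y[M]].astype(np.float32); print(cv2.minAreaRect(q),cv2.boxPoints(cv2.minAreaRect(q)))
vv=P[...,:3]
for yy in np.arange(-.16,.36,.02):
    k=M&(abs(y-yy)<.006)
    if k.any(): print(round(yy,2),k.sum(),"x",np.round([x[k].min(),x[k].max()],3),"z",np.round(np.percentile(z[k],[5,50,95]),3))
c=im[100:320,180:420,::-1]; cv2.imwrite("pics/c.png",cv2.resize(c,None,fx=2.6,fy=2.6,interpolation=cv2.INTER_CUBIC))
```

```text
((0.5471606254577637, 0.07773551344871521), (0.4201487600803375, 0.1592423915863037), 82.96126556396484) [[ 0.4423969  -0.12099884]
 [ 0.6004392  -0.14051245]
 [ 0.6519244   0.2764699 ]
 [ 0.49388206  0.2959835 ]]
-0.12 99 x [0.524 0.592] z [0.138 0.141 0.145]
-0.1 97 x [0.525 0.593] z [0.138 0.141 0.145]
-0.08 122 x [0.505 0.608] z [0.139 0.166 0.172]
-0.06 149 x [0.502 0.609] z [0.143 0.149 0.169]
-0.04 156 x [0.5   0.607] z [0.142 0.152 0.169]
-0.02 154 x [0.5   0.607] z [0.148 0.155 0.167]
-0.0 158 x [0.498 0.605] z [0.145 0.157 0.169]
0.02 159 x [0.498 0.604] z [0.145 0.16  0.167]
0.04 152 x [0.496 0.603] z [0.138 0.144 0.169]
0.06 169 x [0.47  0.621] z [0.116 0.122 0.168]
0.08 239 x [0.467 0.626] z [0.117 0.139 0.169]
0.1 165 x [0.474 0.618] z [0.117 0.124 0.169]
0.12 177 x [0.492 0.598] z [0.117 0.124 0.169]
0.14 121 x [0.49  0.596] z [0.119 0.141 0.17 ]
0.16 172 x [0.49  0.596] z [0.118 0.123 0.169]
0.18 151 x [0.488 0.594] z [0.138 0.143 0.17 ]
0.2 156 x [0.488 0.594] z [0.139 0.143 0.169]
0.22 175 x [0.486 0.592] z [0.14  0.144 0.169]
0.24 56 x [0.503 0.589] z [0.14  0.144 0.171]
0.26 96 x [0.504 0.571] z [0.139 0.143 0.148]
0.28 90 x [0.501 0.569] z [0.139 0.143 0.147]
```

View pics/c.png

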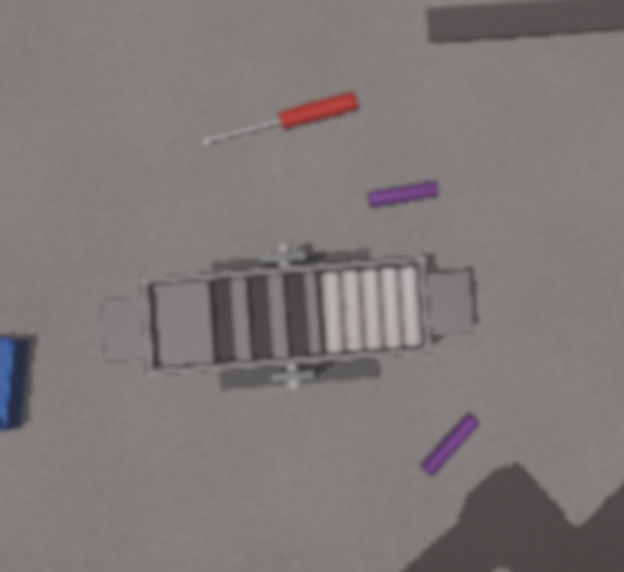

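View pics/scene0.png

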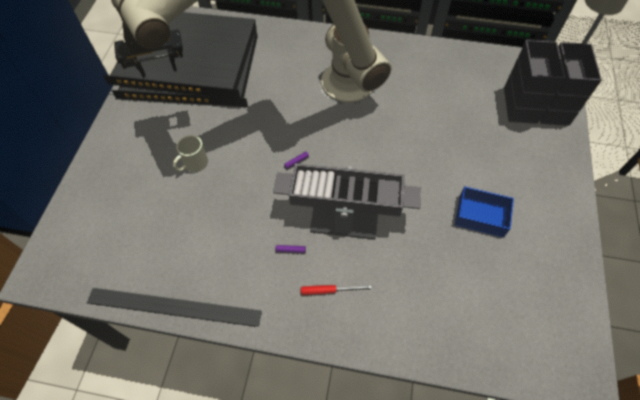

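The channel is at the -y end (crop right), where the posts lie. The far tab is at crop (120,330) and the channel tab at (455,302). That gives board_mid ≈ (0.5465, 0.079), with board +x ≈ (-0.057, 0.998). The posts on the bench are the purple look-alikes.

First I'll shut the gripper, lift, and turn the tool so the gripper's long side lies across the board.

```bash
python3 -m creep '[[-1,0,0,-60,0,0,-50],[-1,0,0,-60,0,0,-50],[-1,0,0,-60,0,0,-50],[-1,0,0,-60,0,0,-50],[-1,0,0,-60,0,0,-50],[-1,0,0,-60,0,0,-50],[-1,0,0,-60,0,0,-50],[-1,0,0,-60,0,0,-50]]'; python3 -m creep '[[-1,0,0,0,0,0,-16.8],[-1,0,0,0,0,0,-16.8],[-1,0,0,0,0,0,-16.8],[-1,0,0,0,0,0,-16.8]]'
cat >> h.py <<'E'
MID=np.array([.5465,.079,0]);AX=np.array([-.0574,.99835,0])
def go(s,ztip):
    "shift in tool mm to put fingertips at board-axis distance s, height ztip"
    S=r.sense(); R=np.array(S["ee_rot"]); t=MID+AX*s+[0,0,ztip+r.nose_length]
    print(S["time_s"],"yaw of tool x",np.degrees(np.arctan2(R[1,0],R[0,0])),"tcp",np.round(S["tcp_pos"],4),"F",np.round(S["wrist_force"],1),"go",np.round(R.T@(t-np.array(S["tcp_pos"]))*1000,1))
E
python3 -c "
from h import *
go(.188,.25)"
```

```text
time_s: 1.62
tcp_pos: [0.279, -0.5592, 0.4648]
ee_rot: [[-0.231, -0.973, 0.0], [-0.973, 0.231, -0.0], [0.0, -0.0, -1.0]]
wrist_force: [0.3, 0.1, -0.1]
gripper_width: 0.478
gripper_force: 0.0
time_s: 1.95
tcp_pos: [0.279, -0.5592, 0.4647]
ee_rot: [[0.055, -0.998, -0.0], [-0.998, -0.055, 0.0], [-0.0, 0.0, -1.0]]
wrist_force: [-0.5, 0.4, 1.5]
gripper_width: 0.172
gripper_force: 0.0
1.95 yaw of tool x -86.82041498180703 tcp [ 0.279  -0.5592  0.4647] F [-0.5  0.4  1.5] go [-810.4 -302.1   32.6]
```

```bash
python3 -m creep '[[-1,-300,-110,0,0,0,0],[-1,-300,-110,0,0,0,0],[-1,-300,-110,0,0,0,0],[-1,-300,-110,0,0,0,0],[-1,-300,-110,0,0,0,0],[-1,-300,-110,0,0,0,0],[-1,-300,-110,0,0,0,0],[-1,-300,-110,0,0,0,0]]' >/dev/null; python3 -m creep '[[-1,-300,-110,0,0,0,0],[-1,-300,-110,0,0,0,0],[-1,-300,-110,0,0,0,0],[-1,-300,-110,0,0,0,0],[-1,-300,-110,0,0,0,0],[-1,-300,-110,0,0,0,0],[-1,-300,-110,0,0,0,0],[-1,-300,-110,0,0,0,0]]' >/dev/null; python3 -c "
from h import *
go(.188,.20)"
```

```text
3.2833 yaw of tool x -86.77624531945801 tcp [0.4643 0.0555 0.4651] F [ 0.8 -0.6  0.6] go [-206.8  -83.    83.1]
```

```bash
python3 -m creep '[[-1,-207,-83,0,0,0,0],[-1,-207,-83,0,0,0,0],[-1,-207,-83,0,0,0,0],[-1,-207,-83,0,0,0,0],[-1,-207,-83,0,0,0,0],[-1,-207,-83,0,0,0,0],[-1,-207,-83,40,0,0,0],[-1,-207,-83,70,0,0,0]]'; python3 -c "
from h import *
im,d=cap('scene'); cv2.imwrite('pics/s1.png',cv2.resize(im[100:260,230:450,::-1],None,fx=3,fy=3,interpolation=cv2.INTER_CUBIC))
go(.188,.15)"
```

```text
time_s: 3.95
tcp_pos: [0.5349, 0.2655, 0.3938]
ee_rot: [[0.055, -0.998, 0.001], [-0.998, -0.055, 0.002], [-0.002, -0.001, -1.0]]
wrist_force: [-0.7, -0.1, -2.2]
gripper_width: 0.004
gripper_force: 0.0
4.0 yaw of tool x -86.93668547410519 tcp [0.5332 0.264  0.3859] F [-2.1 -0.6 -5.9] go [-2.8 -3.3 53.7]
```

View pics/s1.png

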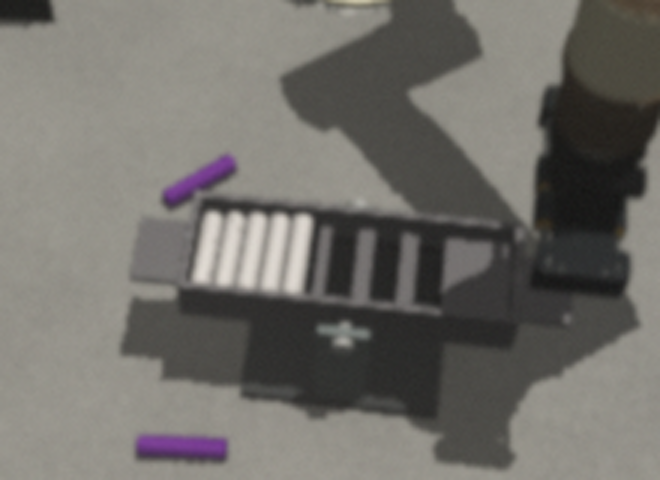

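The picture shows the shut gripper over the far tab (about 585,270), outside the end wall, with the five white posts in the channel. I'll descend to the tab and then press slowly.

```bash
python3 -m creep '[[-1,-2,-2,20,0,0,0],[-1,-2,-2,35,0,0,0],[-1,-2,-2,46,0,0,0],[-1,-2,-2,52,0,0,0],[-1,-2,-2,56,0,0,0],[-1,-2,-2,60,0,0,0],[-1,-2,-2,64,0,0,0],[-1,-2,-2,68,0,0,0]]'; python3 -c "
from h import *
go(.188,.0676)"
```

```text
time_s: 4.67
tcp_pos: [0.5369, 0.2661, 0.3273]
ee_rot: [[0.058, -0.998, 0.001], [-0.998, -0.058, 0.001], [-0.001, -0.001, -1.0]]
wrist_force: [-0.3, -0.1, -0.4]
gripper_width: 0.002
gripper_force: 0.0
4.6667 yaw of tool x -86.69879558302009 tcp [0.5369 0.2661 0.3273] F [-0.3 -0.1 -0.4] go [-0.6  1.3 77.5]
```

```bash
python3 -m creep '[[-1,0,0,5,0,0,0],[-1,0,0,10,0,0,0],[-1,0,0,15,0,0,0],[-1,0,0,20,0,0,0],[-1,0,0,25,0,0,0],[-1,0,0,30,0,0,0],[-1,0,0,35,0,0,0],[-1,0,0,40,0,0,0]]'|grep -E 'tcp|force'; python3 -m creep '[[-1,0,0,5,0,0,0],[-1,0,0,10,0,0,0],[-1,0,0,15,0,0,0],[-1,0,0,20,0,0,0],[-1,0,0,25,0,0,0],[-1,0,0,30,0,0,0],[-1,0,0,34,0,0,0],[-1,0,0,36,0,0,0]]'|grep -E 'tcp|force'; python3 -m creep '[[-1,0,0,0,0,0,0],[-1,0,0,0,0,0,0],[-1,0,0,0,0,0,0],[-1,0,0,0,0,0,0],[-1,0,0,0,0,0,0],[-1,0,0,0,0,0,0],[-1,0,0,0,0,0,0],[-1,0,0,0,0,0,0]]' |grep -E 'tcp|force'; python3 -c "
from h import *
im,d=cap('scene'); cv2.imwrite('pics/s2.png',cv2.resize(im[100:260,230:450,::-1],None,fx=3,fy=3,interpolation=cv2.INTER_CUBIC))
go(.188,.0676)"
```

```text
tcp_pos: [0.5371, 0.2659, 0.2878]
wrist_force: [-1.6, -1.8, 5.2]
gripper_force: 2.5
tcp_pos: [0.5368, 0.2662, 0.2503]
wrist_force: [0.1, -1.0, 3.2]
gripper_force: 1.5
tcp_pos: [0.5367, 0.266, 0.2507]
wrist_force: [0.4, 0.2, -0.4]
gripper_force: 0.0
6.7167 yaw of tool x -86.6877498315219 tcp [0.5367 0.266  0.2507] F [ 0.1  0.3 -0.1] go [-0.7  0.9  0.9]
```

View pics/s2.png

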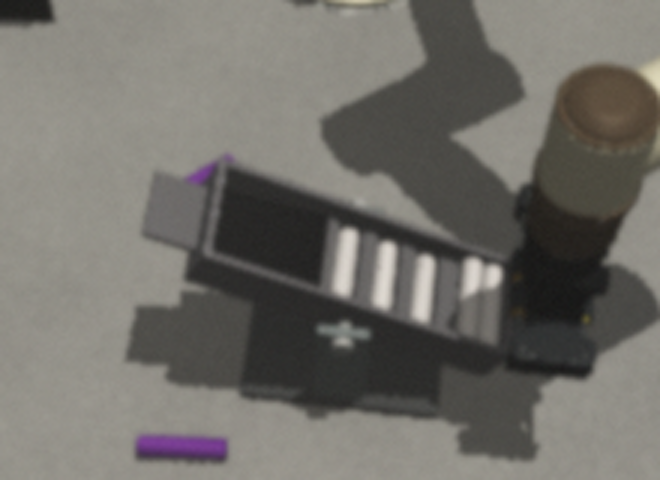

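All three pockets are filled (about 345, 383 and 423), and the two excess posts rest at the far wall. Next I'll lift and cross to the channel tab.

```bash
python3 -m creep '[[-1,0,0,-10,0,0,0],[-1,0,0,-40,0,0,0],[-1,0,0,-80,0,0,0],[-1,0,0,-120,0,0,0],[-1,0,0,-160,0,0,0],[-1,0,0,-200,0,0,0],[-1,0,0,-220,0,0,0],[-1,0,0,-220,0,0,0]]' |grep tcp; python3 -m creep '[[-1,40,0,0,0,0,0],[-1,80,0,0,0,0,0],[-1,120,0,0,0,0,0],[-1,160,0,0,0,0,0],[-1,200,0,0,0,0,0],[-1,240,0,0,0,0,0],[-1,280,0,0,0,0,0],[-1,320,0,0,0,0,0]]'|grep tcp; python3 -m creep '[[-1,30,0,0,0,0,0],[-1,41,0,0,0,0,0],[-1,41,0,0,0,0,0],[-1,41,0,0,0,0,0]]'|grep tcp;python3 -c "
from h import *
im,d=cap('top');n='top'
for q in((453-0)/2.6+180,):pass
m=vision.camera_model('top');f=200/np.tan(np.radians(m['vertical_fov'])/2)
v,u=np.mgrid[:400,:640];P=(np.stack([(u-m['cx'])/f*d,(v-m['cy'])/f*d,d,np.ones_like(d)],-1)@np.array(m['extrinsics']).T)[...,:3]
Q=P-MID; s=Q@AX; w=Q@np.array([AX[1],-AX[0],0])
for c in(.18,.19,-.11,-.09,-.06):
    k=(d>0)&(abs(s-c)<.006)&(abs(w)<.03)&(P[...,2]<.26)&(P[...,2]>.03); print(c,k.sum(),np.round(np.percentile(P[k][:,2],[10,50,90]),3) if k.any() else '')
go(-.172,.22)"
```

```text
tcp_pos: [0.5368, 0.2657, 0.4787]
tcp_pos: [0.5545, -0.0553, 0.4709]
tcp_pos: [0.5574, -0.0946, 0.4705]
0.18 67 [0.062 0.065 0.069]
0.19 59 [0.058 0.061 0.065]
-0.11 0 
-0.09 0 
-0.06 0 
8.4333 yaw of tool x -86.67208616109014 tcp [ 0.5575 -0.0938  0.4706] F [ 0.4 -0.3 -0.1] go [-1.1  1.  68.4]
```

```bash
python3 -m creep '[[-1,0,0,20,0,0,0],[-1,0,0,38,0,0,0],[-1,0,0,48,0,0,0],[-1,0,0,54,0,0,0],[-1,0,0,59,0,0,0],[-1,0,0,64,0,0,0],[-1,0,0,69,0,0,0],[-1,0,0,74,0,0,0]]'|grep -E 'tcp|wrist';  python3 -m creep '[[-1,1,0,6,0,0,0],[-1,2,0,12,0,0,0],[-1,3,0,18,0,0,0],[-1,4,0,24,0,0,0],[-1,5,0,30,0,0,0],[-1,6,0,36,0,0,0],[-1,7,0,42,0,0,0],[-1,8,0,48,0,0,0]]'|grep -E 'tcp|wrist'; python3 -c "
from h import *
go(-.182,.12)"
```

```text
tcp_pos: [0.5582, -0.0944, 0.3985]
wrist_force: [-1.3, -1.0, 6.2]
tcp_pos: [0.5592, -0.103, 0.3514]
wrist_force: [-0.6, -2.8, 6.8]
9.7667 yaw of tool x -86.62980305340766 tcp [ 0.5592 -0.103   0.3514] F [-0.6 -2.8  6.8] go [-0.5  2.5 49.2]
```

```bash
python3 -m creep '[[-1,0,0,6,0,0,0],[-1,1,0,12,0,0,0],[-1,1,0,18,0,0,0],[-1,2,0,24,0,0,0],[-1,2,0,30,0,0,0],[-1,3,0,36,0,0,0],[-1,3,0,42,0,0,0],[-1,4,0,48,0,0,0]]'|grep -E 'tcp|wrist';  python3 -m creep '[[-1,0,0,6,0,0,0],[-1,1,0,12,0,0,0],[-1,1,0,18,0,0,0],[-1,2,0,24,0,0,0],[-1,2,0,30,0,0,0],[-1,3,0,36,0,0,0],[-1,3,0,42,0,0,0],[-1,4,0,48,0,0,0]]'|grep -E 'tcp|wrist'; python3 -m creep '[[-1,0,0,3,0,0,0],[-1,0,0,5,0,0,0],[-1,0,0,5,0,0,0],[-1,0,0,5,0,0,0],[-1,0,0,5,0,0,0],[-1,0,0,5,0,0,0],[-1,0,0,5,0,0,0],[-1,0,0,5,0,0,0]]' |grep -E 'tcp|wrist'; python3 -c "
from h import *
im,d=cap('scene'); cv2.imwrite('pics/s3.png',cv2.resize(im[100:260,230:450,::-1],None,fx=3,fy=3,interpolation=cv2.INTER_CUBIC))
go(-.188,.0676)"
```

```text
tcp_pos: [0.5595, -0.1062, 0.3029]
wrist_force: [0.0, 2.8, 7.5]
tcp_pos: [0.5598, -0.1102, 0.2545]
wrist_force: [0.4, 1.2, 6.3]
tcp_pos: [0.5589, -0.1104, 0.2481]
wrist_force: [2.7, -0.2, 3.0]
11.8167 yaw of tool x -86.67276394380363 tcp [ 0.5589 -0.1103  0.2481] F [ 2.4 -1.4  3.4] go [-1.7  1.5 -1.7]
```

View pics/s3.png

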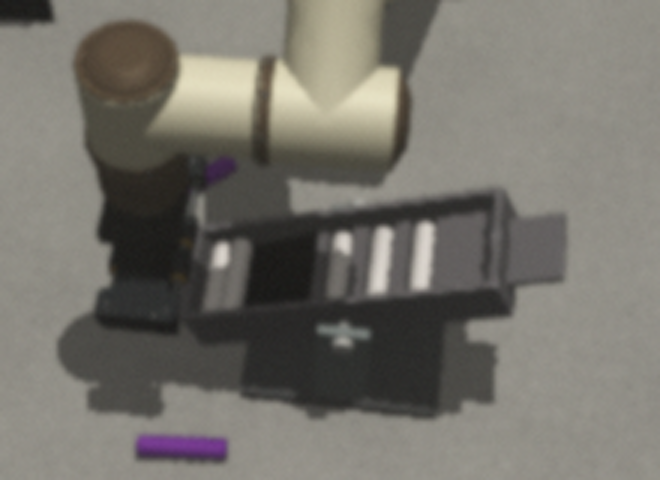

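The two excess posts are back in the channel (about 218 and 240), and the three pockets are full (340, 380 and 423). I'll cross back and press the far tab until the board is level.

```bash
python3 -m creep '[[-1,0,0,-10,0,0,0],[-1,0,0,-40,0,0,0],[-1,0,0,-80,0,0,0],[-1,0,0,-120,0,0,0],[-1,0,0,-160,0,0,0],[-1,0,0,-200,0,0,0],[-1,0,0,-220,0,0,0],[-1,0,0,-220,0,0,0]]' |grep tcp; python3 -m creep '[[-1,-40,0,0,0,0,0],[-1,-80,0,0,0,0,0],[-1,-120,0,0,0,0,0],[-1,-160,0,0,0,0,0],[-1,-200,0,0,0,0,0],[-1,-240,0,0,0,0,0],[-1,-280,0,0,0,0,0],[-1,-320,0,0,0,0,0]]'|grep tcp; python3 -m creep '[[-1,-30,0,0,0,0,0],[-1,-41,0,0,0,0,0],[-1,-41,0,0,0,0,0],[-1,-41,0,0,0,0,0]]'|grep tcp;python3 -c "
from h import *
go(.172,.22)"
```

```text
tcp_pos: [0.558, -0.1104, 0.4736]
tcp_pos: [0.5386, 0.2108, 0.4662]
tcp_pos: [0.5371, 0.2501, 0.4664]
13.4833 yaw of tool x -86.63769702888517 tcp [0.5371 0.2501 0.4664] F [ 0.3 -0.2  0. ] go [-0.8  0.2 64.2]
```

```bash
python3 -m creep '[[-1,0,0,20,0,0,0],[-1,0,0,36,0,0,0],[-1,0,0,44,0,0,0],[-1,0,0,50,0,0,0],[-1,0,0,55,0,0,0],[-1,0,0,60,0,0,0],[-1,-1,0,65,0,0,0],[-1,-1,0,70,0,0,0]]'|grep -E 'tcp|wrist';  python3 -m creep '[[-1,-1,0,5,0,0,0],[-1,-2,0,10,0,0,0],[-1,-3,0,15,0,0,0],[-1,-4,0,20,0,0,0],[-1,-5,0,25,0,0,0],[-1,-6,0,30,0,0,0],[-1,-7,0,35,0,0,0],[-1,-8,0,40,0,0,0]]'|grep -E 'tcp|wrist'; python3 -c "
from h import *
go(.18,.142)"
```

```text
tcp_pos: [0.538, 0.2512, 0.3989]
wrist_force: [-0.8, -0.0, 4.5]
tcp_pos: [0.5372, 0.2593, 0.3572]
wrist_force: [0.3, 1.5, 4.5]
14.8167 yaw of tool x -86.67579106067397 tcp [0.5372 0.2593 0.3572] F [0.3 1.5 4.5] go [ 0.6  1.  33. ]
```

```bash
python3 -m creep '[[-1,0,0,5,0,0,0],[-1,0,0,10,0,0,0],[-1,0,0,15,0,0,0],[-1,0,0,20,0,0,0],[-1,0,0,25,0,0,0],[-1,0,0,29,0,0,0],[-1,0,0,32,0,0,0],[-1,0,0,32,0,0,0]]'|grep -E 'tcp|wrist'; python3 -m creep '[[-1,0,0,-5,0,0,0],[-1,0,0,-20,0,0,0],[-1,0,0,-50,0,0,0],[-1,0,0,-90,0,0,0],[-1,0,0,-130,0,0,0],[-1,-40,0,-150,0,0,0],[-1,-80,0,-150,0,0,0],[-1,-120,0,-150,0,0,0]]'|grep -E 'tcp|wrist'
cat > chk.py <<'E'
from h import *
im,d=cap('top'); m=vision.camera_model('top');f=200/np.tan(np.radians(m['vertical_fov'])/2)
v,u=np.mgrid[:400,:640];P=(np.stack([(u-m['cx'])/f*d,(v-m['cy'])/f*d,d,np.ones_like(d)],-1)@np.array(m['extrinsics']).T)[...,:3]
Q=P-MID; s=Q@AX; w=Q@np.array([AX[1],-AX[0],0]); z=P[...,2]
h=[]
for c in(-.185,.185):
    k=(d>0)&(abs(s-c)<.015)&(abs(w)<.03)&(z<.22)&(z>.04); h.append(np.median(z[k])); 
print('tabs',h,'tilt',(h[0]-h[1])/.37)
cv2.imwrite('pics/top4.png',cv2.resize(im[170:280,210:400,::-1],None,fx=4,fy=4,interpolation=cv2.INTER_CUBIC))
E
python3 chk.py
```

```text
tcp_pos: [0.5369, 0.2588, 0.3246]
wrist_force: [0.6, -0.5, 0.9]
tcp_pos: [0.5299, 0.3787, 0.4785]
wrist_force: [0.4, 0.1, -1.0]
tabs [np.float64(0.14268909099814642), np.float64(0.14177704387410528)] tilt 0.0024649922271382098
```

View pics/top4.png

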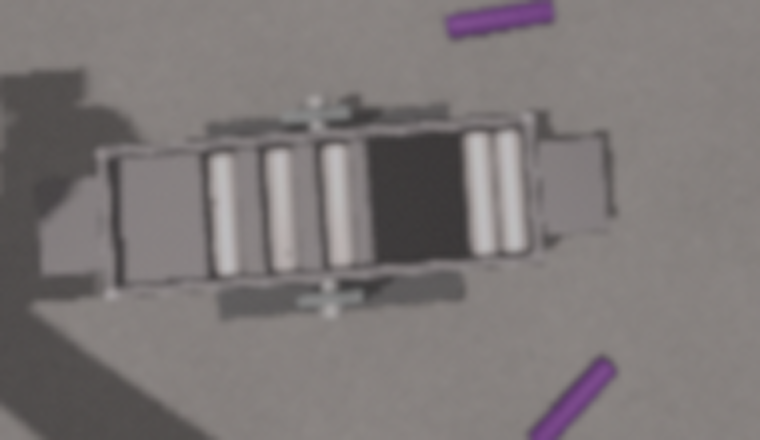

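The board is level (tilt about 0.002 rad). The pockets each hold a post (about 223, 280 and 337), the two others lie in the channel (480 and 510), and the arm is clear, so I'll hand in.

```bash
python3 -m creep '[[-1,0,0,0,0,0,0],[-1,0,0,0,0,0,0],[-1,0,0,0,0,0,0],[-1,0,0,0,0,0,0]]' >/dev/null; python3 -c "
from station import r
print(r.finish_job())"
```

```text
the job is handed in; nothing more can be done
None
```

I handed the job in with the board level (measured tilt about 0.002 rad), one post in each of the three pockets, the two others back in the channel, and the arm clear; no verdict was returned.

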